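Open the ratchet stop of a jar rail

ROBOT

A 7-joint arm with a two-finger parallel gripper is mounted at the origin on a cart in front of the work surface, level with it; the furniture and walls round the work are solid. World frame = base frame: x ahead of the robot, y to its left, z up, the work surface at z = 0. Lengths are in mm, angles in rad, forces in N, time in s.
With the tool pointing down it reaches from about 400 to 850 mm from the base axis. Payload 4.4 kg.
Tool frame: the origin (TCP) lies at the very end of the fingers, on their centre line; the grasp point (between the pads) lies 19 mm behind it; z points along the fingers, y is the line along which they close (so a half turn about z gives the same grasp; the last joint's range is limited). The gripper opens to 94 mm and grips with 3 to 60 N. Pads are 16 mm wide; open, the fingers measure 119 mm over their backs; the gripper's body (75 mm by 177 mm) begins 78 mm behind the grasp point.
Start: joints at [1.222, 0.628, 0.038, 1.517, -0.027, 0.996, -0.02], TCP at [181.408, -624.187, 205.478] pointing down, gripper open.
Joint ranges: [-3.06, 3.06], [-0.37, 2.12], [-1.25, 1.32], [0.18, 2.47], [-1.1, 4.24], [0.23, 1.98], [-2.94, 2.94]. Speed limits (rad/s): [2.57, 2.57, 3.14, 3.14, 3.14, 3.14, 3.14].

INTERFACE

Orientations are given as a rotation vector (axis times angle).
In Python, from station import sense, get_image, camera_params, finish_job gives the robot as it stands.
- The arm moves only by the shell command python3 -m crank 'ROWS' [OPENING] [FORCE]. ROWS is text: rows parted by semicolons, each of 6 numbers parted by spaces: the shift along the tool's x, y, z in cm, then the turn, a rotation vector about the tool's x, y, z in degrees. In form: tx ty tz rx ry rz; .... A call has 1 to 5 rows; each row shifts and turns the commanded pose from where the row before left it, along the tool's axes as they then stand; what a row does not reach is not made up. A row lasts 1/8 s, in which the tool goes at most 62.5 mm and 10.7 degrees, less where a joint would pass 70% of its speed; a pose out of reach is approached as far as the arm can. A call with a gripper value outside its range is refused whole. OPENING is the closure, from -1 (fully open) to 1 (shut), set as the call begins (- or left out, the last holds). The fingers move at their own pace and stop on an object; FORCE is the grip in N (left out, the last holds). Time passes only in rows, so rows that do not move let the fingers close. It gives the time, the measured TCP pose, the force, the opening and the grip force at its end, in the units of the state.
- sense(): the state, without advancing time (a new reading comes with each control period).
- get_image(name): name is "side" or "top" or "wrist"; returns the picture (480x640x3 uint8, blue, green, red); there is no depth.
- camera_params(name): a dict with "fx", "fy", "cx", "cy" (pixels), "D" ([k1, k2, p1, p2, k3] as OpenCV has them; the pictures are not rectified), "position" and "rotation" of the camera in the world. Camera axes: x right, y down, z forward; pixel columns grow to the right and rows downward; lengths in mm; the calibration is good to about 2 mm. A picture is of the moment at which its call begins: read the wrist's pose just before it. camera_params takes no time and is no camera call; for the wrist camera it gives the pose at the moment of the call.
- finish_job(): hands the job in; it is judged then, once.
The state is a dict: "time": time; "joint_pos": joint angles; "joint_vel": joint speeds; "joint_torque": joint torques, N m; "tool_pos": TCP position; "orientation": TCP orientation; "ft_force": force on the tool from outside, world axes, zero at the start; "wrist_torque": the same for the moment, N m; "grip_width": finger opening in mm; "gripper_force": force on a finger pad.
Only numpy, scipy, OpenCV 4.12 (cv2) and the standard library are available. Lean on these libraries where they do the work, as an engineer would, in place of code of your own. Each camera call takes 0.05 s, during which the arm holds its last target. There are 200 camera calls.

TASK

Make room on the jar rail: with a fingertip press the release pad on top of the sliding stop fully down, keep it down, and push the stop away from the spice jars, along its bar, all the way to the end of its travel. Then let go, so that the pad springs back up. Leave the spice jars, the mug and the flat tin standing where they are.

Things in the scene. Friction and masses are not known exactly. Their poses are not given: they have to be found in the camera images.
- jar_rail: Jar rail fixed to the worktop: pale wooden plank 104 (x) by 400 mm (y), 12 thick; end wall 94 high at its -y end; toothed aluminium bar (16 wide, top at 44) along y at x = +30; dark end block at the bar's +y end. Origin on the worktop, mid-plank in x, 10 mm towards the end wall from mid-length; z up; the stop opens towards +y, away from the jars. Place and yaw vary.
- stop (a joint): Stop along the bar, m: 0 nearest the jars, 0.120 = end of travel (hard stop: carriage meets the end block). Grey carriage with a wooden upright plate 98 mm wide, top at 88 mm. Pad up: ratchet teeth 10 mm apart block it towards +y (up to 10 mm of play); towards the jars it clicks along. Pad pressed: about 2 N friction plus damping of 6 N per m/s. From 0.112 on no teeth: the pad can rise again.
- release (a joint): Travel of the release pad, m: 0 = up (sprung), 0.010 = fully pressed. Moves straight down. The ratchet is free from about 0.006 on; it catches again when the pad rises. Spring about 3.6 N at the start, 6.6 N fully pressed.
- release_pad (a point): Centre of the top of the release pad: dark flat ribbed square 36 x 36 mm on the carriage, above the bar; 70 mm above the worktop when up, 60 when pressed. Rides with the stop. From this point the push lug's face is 21 mm towards rail +y, the wooden plate 41 mm towards -y (two small gussets 20 mm high end 32 mm away).
- lug_face (a point): Face of the push lug that looks at the pad (towards rail -y), on its centre line, 82 mm above the worktop. The lug is a grey upright 44 mm wide (rail x), 10 thick, top at 92 mm; a finger standing on the pad and moving towards rail +y meets it and pushes the stop.
- stop_plate (a point): Centre of the stop plate's face on the jar side, 51 mm above the worktop.
- spice_jar_a: Spice jar with red lid, 45 mm diameter, 106 mm high, loose, standing on the plank next to the end wall. Origin: centre of its underside. Leave alone.
- spice_jar_b: Second spice jar with red lid, 45 mm diameter, 106 mm high, loose, standing on the plank between the first and the stop. Origin: centre of its underside. Leave alone.
- mug: White mug, 80 mm diameter with handle, 91 mm high, loose, standing on the worktop behind the rail. Origin: underside. Leave alone.
- flat_tin: Flat food tin, 86 mm diameter, 40 mm high, loose, standing on the worktop behind the rail. Origin: centre of its underside. Leave alone.

How it is judged:
By the outcome, as a careful person would: the job done as asked, in the order asked, and still so for the second after the job is handed in, with the robot touching nothing.
It also fails if it takes over 32 s, if anything falls off the work surface, if the arm or the gripper's body presses on something with over 40 N, if the wrist force passes 120 N, or if a joint passes its speed limit or range.

## Working session

There is one attempt and no reset: what is moved stays moved. The work goes in short steps, Python scripts to look and compute and a shell command to move; the robot and the scene stay as the last step left them, time stands still between calls to the robot, and variables do not carry over. Pictures are saved under pics/ and viewed, at most 10 in all, crops included, and the job is handed in when it is done.

```bash
mkdir -p pics; python3 - <<'E'
from station import *
import cv2
s=sense();print(s['time'],s['tool_pos'],s['orientation'],s['grip_width'])
for n in("side","top"):
    cv2.imwrite(f"pics/{n}0.png",get_image(n));print(n,camera_params(n))
E
```

```text
0.0 [ 181.21555886 -623.54081024  204.57606183] [-3.10840676e+00 -4.42470892e-01  4.65679180e-04] 94.04499122293174
side {'fx': 436.3643664109877, 'fy': 436.3643664109877, 'cx': 320.09673931350017, 'cy': 245.57640181686094, 'D': array([-0.01395231,  0.        ,  0.        ,  0.        ,  0.        ]), 'position': array([ 656.47139551, -742.17776758,  591.32802874]), 'rotation': array([-2.19279088, -0.07238394,  0.02115437])}
top {'fx': 476.8898737370148, 'fy': 476.8898737370148, 'cx': 317.34051766951893, 'cy': 234.2919102732019, 'D': array([-0.06453992,  0.        ,  0.        ,  0.        ,  0.        ]), 'position': array([570.4429504 , -62.7591484 , 925.42888735]), 'rotation': array([-2.17682159,  2.21301049, -0.10282626])}
```

View pics/top0.png

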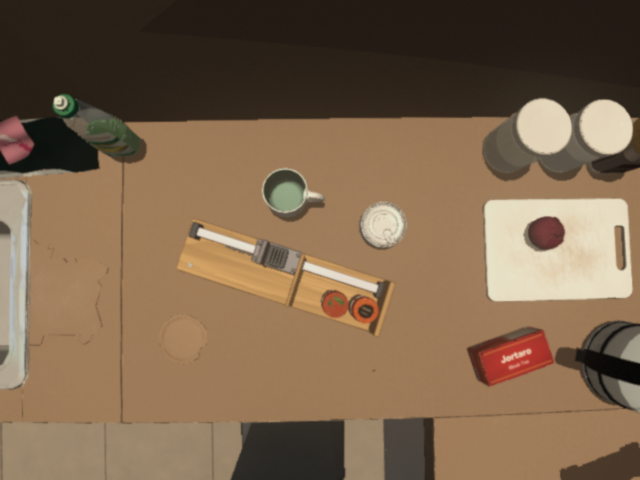

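View pics/side0.png

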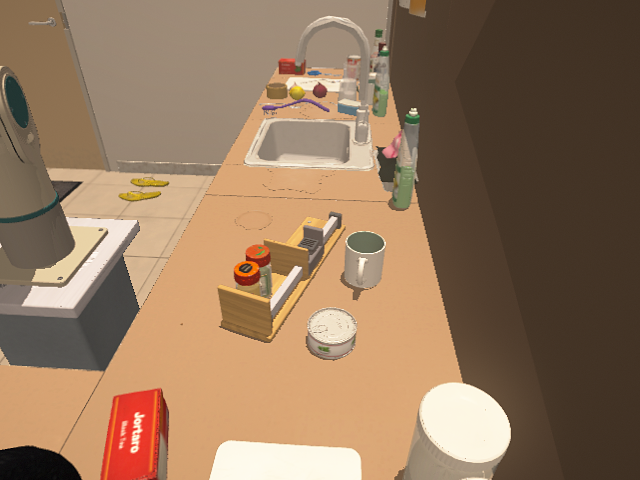

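The top view shows the rail running from the end block at about (195,231) to the end wall at about (385,310). The pad and carriage are near (278,256) and the jars at (335,304) and (366,309). In the side view the carriage is near (312,240). I'll enlarge both around the carriage.

```bash
python3 - <<'E'
import cv2,numpy as np
a=cv2.imread("pics/top0.png")[205:345,165:405]
b=cv2.imread("pics/side0.png")[200:300,260:360]
a=cv2.resize(a,None,fx=3.3,fy=3.3,interpolation=cv2.INTER_CUBIC)
cv2.imwrite("pics/topc.png",a)
cv2.imwrite("pics/sidec.png",cv2.resize(b,None,fx=6,fy=6,interpolation=cv2.INTER_CUBIC))
E
```

```text
(no output)
```

View pics/topc.png

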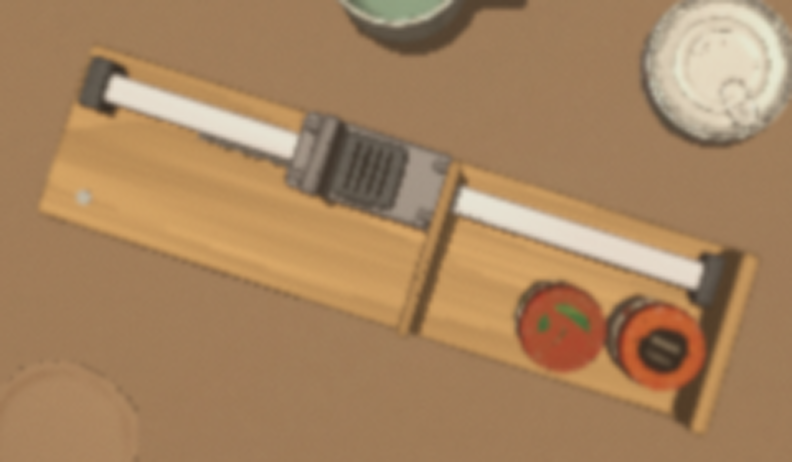

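View pics/sidec.png

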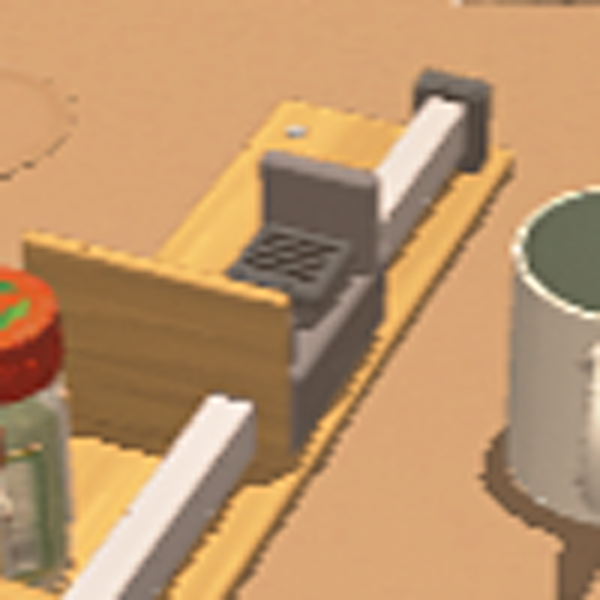

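The enlarged top crop puts the pad centre at about (371,172), and the bar runs from (108,88) to (703,272). In the side crop the pad centre is at about (290,258). I'll cast rays from both.

```bash
cat > h.py <<'E'
import numpy as np,cv2
from station import *
from scipy.spatial.transform import Rotation as R
def ray(n,px,c=None):
    c=c or camera_params(n)
    K=np.array([[c['fx'],0,c['cx']],[0,c['fy'],c['cy']],[0,0,1]])
    u=cv2.undistortPoints(np.array([[px]],float),K,c['D'])[0,0]
    r=c['rotation'];r=R.from_rotvec(r) if np.size(r)==3 else R.from_matrix(r)
    return np.array(c['position']),r.apply([u[0],u[1],1])
def plane(n,px,z,c=None):
    o,d=ray(n,px,c);return o+d*(z-o[2])/d[2]
def togo(t,yaw):
    "tool-axis shift (cm) to target t and turn (deg) about tool z so tool x -> yaw"
    s=sense();r=R.from_rotvec(s['orientation'])
    x=r.as_matrix()[:,0];w=np.arctan2(x[1],x[0])
    return r.inv().apply(np.array(t)-s['tool_pos'])/10,-np.degrees(yaw-w),np.degrees(w)
E
python3 - <<'E'
from h import *
T=lambda x,y:(165+x/3.3,205+y/3.3)
S=lambda x,y:(260+x/6,200+y/6)
P=plane("top",T(371,172),70);print("pad",P,plane("side",S(290,258),70))
a=plane("top",T(108,88),44);b=plane("top",T(703,272),44);d=a-b
yaw=np.arctan2(d[1],d[0]);u=d/np.linalg.norm(d);n=np.array([-u[1],u[0],0])
print("bar",a,b,np.linalg.norm(d),np.degrees(yaw),"pad off bar",(P-a)@n,"along",(P-a)@u)
for q in((333,125),(345,125),(325,198)):print("lug top",plane("top",T(*q),92),(plane("top",T(*q),92)-P)@u)
print("plate top",(plane("top",T(435,250),88)-P)@u)
t=[P[0],P[1],0]
for q in ((108,88),):print(togo([P[0],P[1],200],yaw))
E
```

```text
pad [592.20620416  -9.56935929  70.        ] [594.15735284 -10.4420215   70.        ]
bar [642.29220699 139.13834919  44.        ] [ 533.79248023 -192.7415724    44.        ] 349.16539500028546 71.89615560698057 pad off bar 1.3970254839320404 along -156.90965094814936
lug top [616.84529839   8.88745699  92.        ] 25.199466660511522
lug top [616.74453766   2.53636764  92.        ] 19.13147832152257
lug top [578.31878801  13.49600787  92.        ] 17.60813492710625
plate top -45.94030585860744
(array([ 56.59979461, -47.49430009,   0.54216773]), np.float64(-55.690825418584254), np.float64(16.205330188396317))
```

```bash
python3 -m crank '0 0 -5 0 0 0; 4.6 -3.8 0 0 0 0; 4.6 -3.8 0 0 0 0; 4.6 -3.8 0 0 0 0; 4.6 -3.8 0 0 0 0' 1 30; python3 -m crank '4.6 -3.8 0 0 0 0; 4.6 -3.8 0 0 0 0; 4.6 -3.8 0 0 0 0; 4.6 -3.8 0 0 0 0; 4.6 -3.8 0 0 0 0'; python3 -m crank '4.6 -3.8 0 0 0 0; 0 0 0 0 0 -9.5; 0 0 0 0 0 -9.5; 0 0 0 0 0 -9.5; 0 0 0 0 0 -9.5';python3 -c "
from h import *
print(togo([593,-10,120],np.radians(71.9)),sense())"
```

```text
time: 0.72
tool_pos: [316.5, -425.0, 255.3]
orientation: [-3.11, -0.442, -0.0]
ft_force: [1.2, 0.7, 0.3]
grip_width: 47.7
gripper_force: 0.0
time: 1.35
tool_pos: [484.2, -178.6, 255.4]
orientation: [3.11, 0.442, -0.0]
ft_force: [0.9, -0.2, 0.6]
grip_width: 0.8
gripper_force: 0.0
time: 1.98
tool_pos: [516.8, -130.8, 255.1]
orientation: [-2.792, -1.439, 0.001]
ft_force: [-0.5, 0.2, 0.8]
grip_width: 0.8
gripper_force: 0.0
(array([14.26746881, -0.7917436 , 13.5054177 ]), np.float64(-17.37523093264864), np.float64(54.524769067351365)) {'time': 1.975, 'joint_pos': array([ 0.36053059,  0.41178734, -0.23609173,  1.77366891,  0.11367216,
        0.97029708, -0.54013125]), 'joint_vel': array([ 0.2332583 ,  0.01921805, -0.33179029, -0.00666071,  0.16221491,
        0.02278795,  1.15201741]), 'joint_torque': array([-1.25751290e+00, -4.28253257e+01, -9.43156891e-01, -1.82952029e+01,
       -2.14313236e-01, -4.20510967e-02, -1.21495374e+00]), 'tool_pos': array([ 516.76786593, -130.80686851,  255.1027216 ]), 'orientation': array([-2.79212051e+00, -1.43879997e+00,  1.13671943e-03]), 'ft_force': array([-0.50816503,  0.2361747 ,  0.79512529]), 'wrist_torque': array([-0.02060613, -0.06469296, -0.05313162]), 'gripper_force': 0.0, 'grip_width': 0.7519569046223312}
```

```bash
python3 -m crank '0 0 0 0 0 -9; 0 0 0 0 0 -8.4; 4.8 2 0 0 0 0; 4.8 2 0 0 0 0; 0 0 0 0 0 0'; python3 -c "
from h import *
print(togo([593,-10,120],np.radians(71.9)))
c=camera_params('wrist');cv2.imwrite('pics/w1.png',get_image('wrist'));print(c)"
```

```text
time: 2.6
tool_pos: [587.1, -47.6, 254.9]
orientation: [-2.54, -1.845, -0.004]
ft_force: [-0.7, -0.1, -0.5]
grip_width: 0.2
gripper_force: 0.0
(array([ 3.71463206, -0.59494015, 13.50499754]), np.float64(0.07335908431842081), np.float64(71.97335908431843))
{'fx': 414.4486791794841, 'fy': 414.4486791794841, 'cx': 324.3147291689501, 'cy': 241.96167822848074, 'D': array([-0.0112767,  0.       ,  0.       ,  0.       ,  0.       ]), 'position': array([611.67708805,  26.54552829, 434.19970199]), 'rotation': array([ 2.8318928 , -0.44980352, -0.06426287])}
```

View pics/w1.png

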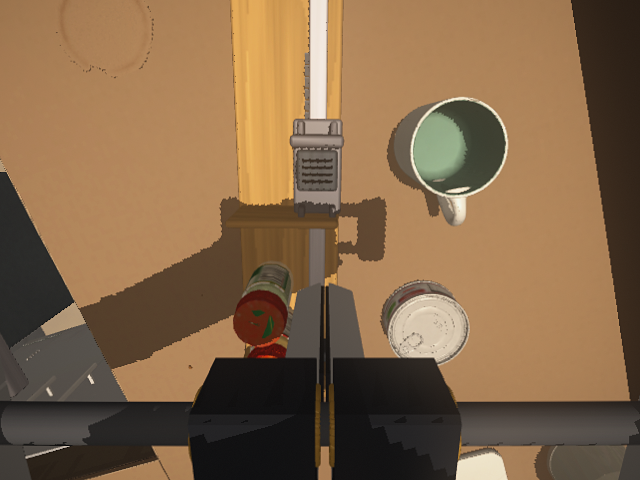

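The wrist view shows the pad spanning about (296–339, 151–191), centred at (317,171). The fingers are closed and aligned with the rail, and the jars and mug are undisturbed.

```bash
python3 -c "
from h import *
P=plane('wrist',(317,171),70);print(P,togo([P[0],P[1],80],np.radians(71.9)),togo([593,-10,80],np.radians(71.9)))"
```

```text
[591.42336133 -12.11601428  70.        ] (array([ 3.82651585, -0.62570546, 17.47823449]), np.float64(-0.09861217642194753), np.float64(71.80138782357805)) (array([ 4.07677317, -0.54201357, 17.4782442 ]), np.float64(-0.09861217642194753), np.float64(71.80138782357805))
```

```bash
python3 -m crank '3.9 -0.6 3 0 0 0; 0 0 5 0 0 0; 0 0 5 0 0 0; 0 0 3.5 0 0 0; 0 0 0 0 0 0'; python3 -c "
from h import *
print(togo([592,-11,80],np.radians(71.9)))
cv2.imwrite('pics/w2.png',cv2.resize(get_image('side')[180:300,250:400],None,fx=5,fy=5,interpolation=cv2.INTER_CUBIC))"
```

```text
time: 3.28
tool_pos: [588.9, -15.4, 88.1]
orientation: [-2.547, -1.834, 0.01]
ft_force: [-0.0, -0.9, 0.8]
grip_width: 0.5
gripper_force: 0.0
(array([0.51449424, 0.16015682, 0.80460708]), np.float64(-0.3809313290661985), np.float64(71.5190686709338))
```

View pics/w2.png

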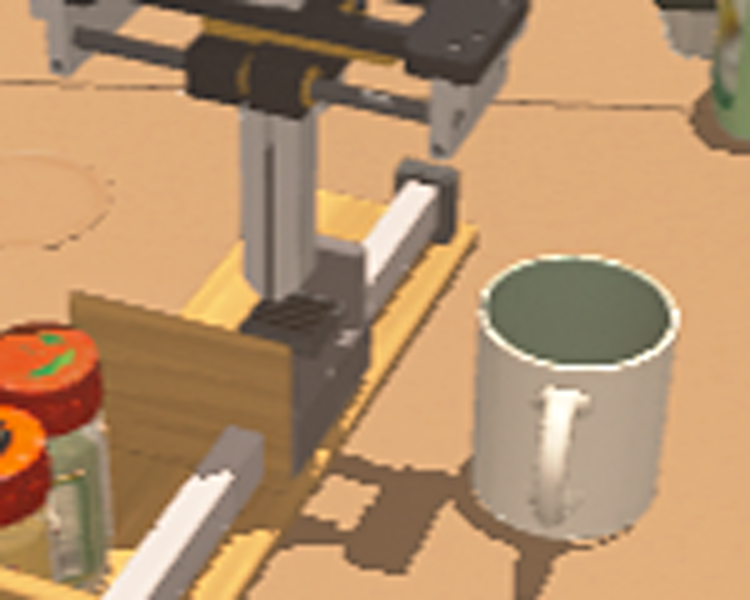

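The finger hovers above the pad, slightly towards the robot side and the jar side, with about 18 mm of clearance. I'll correct the offset and come down.

```bash
python3 -m crank '0.5 0.2 0 0 0 0; 0 0 1 0 0 0; 0 0 0.8 0 0 0; 0 0 0.5 0 0 0; 0 0 0 0 0 0'; python3 -m crank '0 0 0.4 0 0 0; 0 0 0.3 0 0 0; 0 0 0 0 0 0'
```

```text
time: 3.95
tool_pos: [595.4, -9.5, 67.4]
orientation: [2.548, 1.838, -0.001]
ft_force: [-1.0, 0.2, 3.7]
grip_width: 0.2
gripper_force: 2.0
time: 4.32
tool_pos: [595.4, -9.6, 60.6]
orientation: [2.548, 1.838, -0.0]
ft_force: [-0.9, -0.4, 6.4]
grip_width: 0.2
gripper_force: 3.0
```

```bash
python3 -m crank '0 0 0.2 0 0 0; 0 0 0 0 0 0'
```

```text
time: 4.58
tool_pos: [595.6, -9.5, 60.0]
orientation: [2.547, 1.837, 0.0]
ft_force: [-3.2, -0.4, 14.4]
grip_width: 0.3
gripper_force: 7.7
```

```bash
python3 -m crank '0.6 0 0 0 0 0; 0.6 0 0 0 0 0; 0.8 0 0 0 0 0; 0.8 0 0 0 0 0; 0 0 0 0 0 0'; python3 -c "
from h import *
s=sense();print(R.from_rotvec(s['orientation']).as_matrix()[:,0],(s['tool_pos']-[595.6,-9.5,60])@[.311,.95,0])"
```

```text
time: 5.2
tool_pos: [605.1, 18.5, 60.1]
orientation: [2.547, 1.839, 0.003]
ft_force: [-3.0, 1.5, 13.9]
grip_width: 0.7
gripper_force: 7.0
[0.31467444 0.9491985  0.00148339] 29.552236250623103
```

```bash
python3 -m crank '1 0 0 0 0 0; 1 0 0 0 0 0; 1 0 0 0 0 0; 1 0 0 0 0 0; 1 0 0 0 0 0'; python3 -m crank '1 0 0 0 0 0; 1 0 0 0 0 0; 0.8 0 0 0 0 0; 0 0 0 0 0 0'; python3 -c "
from h import *
s=sense();print((s['tool_pos']-[595.6,-9.5,60])@[.311,.95,0])"
```

```text
time: 5.82
tool_pos: [620.6, 64.3, 60.1]
orientation: [2.547, 1.836, 0.001]
ft_force: [-2.6, -1.8, 14.4]
grip_width: 0.2
gripper_force: 7.0
time: 6.32
tool_pos: [630.2, 92.8, 60.1]
orientation: [2.547, 1.839, 0.005]
ft_force: [-2.7, 1.3, 11.7]
grip_width: 0.6
gripper_force: 6.0
107.91579519694181
```

```bash
python3 -m crank '0.6 0 0 0 0 0; 0.5 0 0 0 0 0; 0.4 0 0 0 0 0; 0.4 0 0 0 0 0; 0 0 0 0 0 0'; python3 -m crank '0.3 0 0 0 0 0; 0.3 0 0 0 0 0; 0 0 0 0 0 0'; python3 -c "
from h import *
s=sense();print((s['tool_pos']-[595.6,-9.5,60])@[.311,.95,0])"
```

```text
time: 6.95
tool_pos: [634.1, 101.1, 60.0]
orientation: [2.546, 1.829, -0.013]
ft_force: [-5.5, -12.8, 18.0]
grip_width: 0.5
gripper_force: 9.2
time: 7.32
tool_pos: [636.7, 107.0, 60.0]
orientation: [2.545, 1.829, -0.011]
ft_force: [-5.7, -12.0, 17.4]
grip_width: 0.6
gripper_force: 8.5
123.46900703628887
```

```bash
python3 -m crank '0.4 0 0 0 0 0; 0.4 0 0 0 0 0; 0 0 0 0 0 0'; python3 -m crank '0.3 0 0 0 0 0; 0 0 0 0 0 0';python3 -c "
from h import *
s=sense();print((s['tool_pos']-[595.6,-9.5,60])@[.311,.95,0])
cv2.imwrite('pics/t3.png',cv2.resize(get_image('top')[205:345,165:405],None,fx=3.3,fy=3.3,interpolation=cv2.INTER_CUBIC))
cv2.imwrite('pics/s3.png',cv2.resize(get_image('side')[180:300,250:400],None,fx=5,fy=5,interpolation=cv2.INTER_CUBIC))"
```

```text
time: 7.7
tool_pos: [637.0, 108.1, 60.0]
orientation: [2.545, 1.823, -0.026]
ft_force: [-9.7, -20.1, 23.9]
grip_width: 0.4
gripper_force: 17.3
time: 7.95
tool_pos: [637.0, 108.0, 60.0]
orientation: [2.544, 1.821, -0.032]
ft_force: [-12.5, -25.2, 27.6]
grip_width: 0.3
gripper_force: 20.5
124.55221687846787
```

View pics/s3.png

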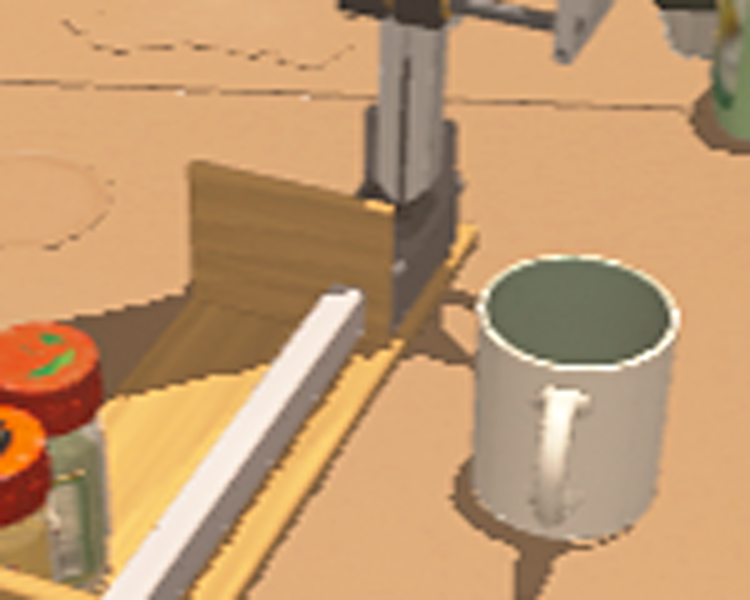

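The stop has met the end block: the TCP stopped advancing while the lateral force climbed to 28 N. The jars and mug are untouched. I'll ease the push a little and lift straight up, so the stop isn't dragged back.

```bash
python3 -m crank '-0.5 0 0 0 0 0; 0 0 -0.6 0 0 0; 0 0 -0.5 0 0 0; 0 0 -0.5 0 0 0; 0 0 -0.5 0 0 0'; python3 -m crank '-0.5 0 -0.5 0 0 0; -0.3 0 -2 0 0 0; 0 0 -5 0 0 0; 0 0 -5 0 0 0; 0 0 0 0 0 0'; python3 -m crank '-6 0 0 0 0 0; -6 0 0 0 0 0; -6 0 0 0 0 0; -6 0 0 0 0 0; 0 0 0 0 0 0';python3 -c "
from h import *
for n in ('top','side','wrist'): cv2.imwrite(f'pics/{n}4.png',get_image(n))
a=cv2.imread('pics/top4.png')[205:345,165:405]
b=cv2.imread('pics/side4.png')[180:320,220:400]
cv2.imwrite('pics/f4.png',np.vstack([cv2.resize(a,(500,292),interpolation=2),cv2.resize(b,(500,300)[:2],interpolation=2)]))"
```

```text
time: 8.68
tool_pos: [633.7, 109.4, 75.3]
orientation: [2.549, 1.829, -0.029]
ft_force: [-4.1, -13.6, -10.3]
grip_width: 0.3
gripper_force: 6.8
time: 9.3
tool_pos: [639.9, 115.5, 210.7]
orientation: [2.544, 1.837, 0.019]
ft_force: [0.1, -0.0, -0.5]
grip_width: 0.4
gripper_force: 0.0
time: 9.93
tool_pos: [558.5, -120.9, 204.2]
orientation: [2.555, 1.825, -0.004]
ft_force: [1.1, -0.1, -0.3]
grip_width: 0.6
gripper_force: 0.0
```

View pics/f4.png

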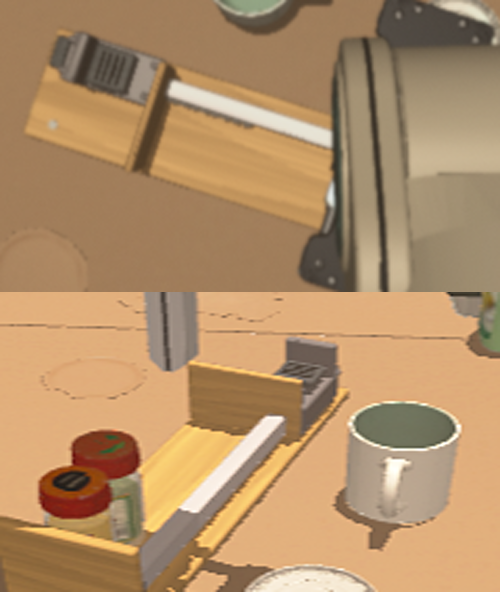

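The carriage sits against the end block, the pad is clear of the finger, and the jars, mug and tin are standing. In the top crop the pad centre is at about (112,71). I'll check the distance travelled.

```bash
python3 -c "
from h import *
k=240/500
for z in (60,70):
  P=plane('top',(165+112*k,205+71*k),z);print(P,(P-[592.2,-9.57,70])@[.311,.95,0])
Q=plane('top',(165+150*k,205+118*k),88);O=plane('top',(165+435/3.3,205+250/3.3),88);print('plate',(Q-O)@[.311,.95,0])"
```

```text
[626.88105961  97.18433947  60.        ] 112.20243203801637
[626.22891927  95.33619816  70.        ] 110.24388214538938
plate 109.93739403239469
```

```bash
python3 -c "
import cv2
a=cv2.imread('pics/top4.png')[210:300,175:255]
b=cv2.imread('pics/side4.png')[185:245,280:350]
cv2.imwrite('pics/z4.png',cv2.hconcat([cv2.resize(a,(400,450),interpolation=2),cv2.resize(b,(400,450),interpolation=2)]))"
```

```text
(no output)
```

View pics/z4.png

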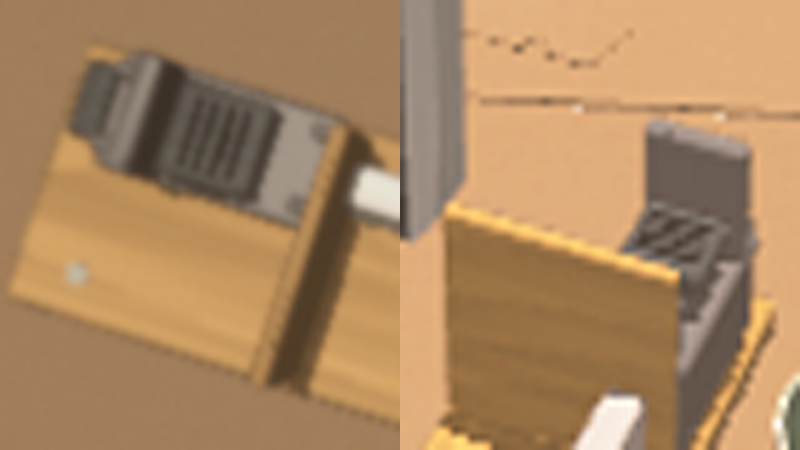

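The carriage touches the end block with no bar showing between them, and the pad is back up. The stop seems to have started about 10 mm along the bar, which fits the measured 110 mm of travel. I'm handing in.

```bash
python3 -c "
from station import *
print(finish_job())"
```

```text
the job is handed in; nothing more can be done
None
```

The stop is at the end of its travel against the end block, the release pad has sprung back up, and the jars, mug and tin were not touched; I handed the job in at about 10 s of the 32 s allowed.

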